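# Ink bottles into the desk tray, dark to pale

### The arm

A 7-joint arm with a two-finger parallel gripper is mounted at the origin on the work surface. World frame = base frame: x ahead of the robot, y to its left, z up, the work surface at z = 0. Lengths are in m, angles in rad, forces in N, time in s.
With the tool pointing down it reaches from about 0.425 to 0.825 m from the base axis. Payload 3.6 kg.
Tool frame: the origin (TCP) lies midway between the tips of the shut fingers; the grasp point (between the pads) lies 19 mm behind it; z points along the fingers, x is the direction in which the jaws open and shut, and the axes are right-handed (so a half turn about z gives the same grasp; the last joint's range is limited). The gripper opens to 93 mm and grips with 3 to 60 N. Pads are 15 mm wide; open, the fingers measure 128 mm over their backs; the gripper's body (75 mm by 188 mm) begins 65 mm behind the grasp point.
Start: joints at [-1.304, 0.615, -0.013, 1.423, 0.008, 1.103, -0.04], TCP at [0.188, 0.622, 0.219] pointing down, gripper open.
Joint ranges: [-3.12, 3.12], [-0.3, 2.06], [-1.34, 1.32], [0.26, 2.42], [-1.36, 4.5], [0.01, 1.98], [-2.84, 2.84]. Speed limits (rad/s): [2.79, 2.79, 3.14, 3.14, 3.14, 3.14, 3.14].

### API

Orientations are given as a 3x3 rotation matrix whose columns are the frame's x, y, z axes.
In Python, from bench import * gives the robot as it stands.
- The arm moves only by the shell command python3 -m creep 'ROWS' [FORCE]. ROWS is JSON, a list of rows, each an object with "translation": the shift along the tool's x, y, z in m, a list of three; "delta_rot": the turn, a rotation vector about the tool's x, y, z in rad, a list of three; "claw": the opening, from -1 (shut) to 1 (fully open). In form: [{"translation": [x, y, z], "delta_rot": [rx, ry, rz], "claw": claw}, ...]. A call has exactly 8 rows; each row is the pose to reach, as a shift and turn from the pose measured when the call began, along the tool's axes at that moment; what a row does not reach only later rows make up. A row lasts 1/10 s, in which the tool goes at most 50 mm and 8.59 degrees, less where a joint would pass 70% of its speed; a pose out of reach is approached as far as the arm can. A call with a gripper value outside its range is refused whole. The fingers move at their own pace and stop on an object; FORCE is the grip in N (left out, the last holds). Time passes only in rows, so rows that repeat a pose let the fingers close, or fill a call up. It gives the time, the measured TCP pose, the force and the opening at its end, in the units of the state.
- read_state(): the state, without advancing time (a new reading comes with each control period).
- capture(name): name is "scene" or "top" or "wrist"; returns a dict with "img" (480x640x3 uint8, red, green, blue), "z_map" (480x640 float32, m along the optical axis (not along the pixel's ray), 0 where there is no reading), "fovy" (degrees; the focal length in pixels is half the picture's height over the tangent of half this angle, whatever the lens; pixels are square), "cx", "cy" (the principal point, pixels), "R" (3x3) and "t" (3): a world point X has camera coordinates R X + t; the wrist camera has in their place "mount" (4x4, takes a point from camera to tool coordinates, whose origin is the TCP and whose axes are the tool frame's). Camera axes: x right, y down, z forward; pixel columns grow to the right and rows downward; lengths in m; the calibration is good to about 2 mm. A picture is of the moment at which its call begins: read the wrist's pose just before it.
- hand_in(): hands the job in, once; it reports no verdict.
Trained networks look in the newest picture that a camera, given by its name, has taken for a name from the list of things; names that differ only in an ending like _2 or _b are one class to them, and where a whole thing is asked for, a point or a joint stands for the part that bears it (a point fixed in the world has none). Each returns a list of dicts, best first, with "confidence" (0 to 1); they miss things now and then, are a little off and sometimes report something else, mostly with a low value. They report only what shows in the picture. A call takes as long as a camera call. They do not tell look-alikes from the thing itself.
- regions_of(camera, name): "mask" (480x640 bool, what is visible of it) and "uv" ([column, row] in pixels, amid what is visible of it).
- place_of(camera, name): "uv" ([column, row] in pixels: a listed point, or the origin of a listed thing).
The state is a dict: "clock": time; "q": joint angles; "joint_velocities": joint speeds; "joint_torque": joint torques, N m; "position": TCP position; "tcp_rot": TCP orientation; "force": force on the tool from outside, world axes, zero at the start; "torque": the same for the moment, N m; "gripper_width": opening from 0.0 (shut) to 1.0 (fully open).
Only numpy, scipy, OpenCV 4.12 (cv2) and the standard library are available. Lean on these libraries where they do the work, as an engineer would, in place of code of your own. Each camera call takes 0.05 s, during which the arm holds its last target.

### The job

Put the four bottles of blue ink away in the wooden tray, one to a compartment and in order of shade, with the darkest in the compartment next to the pen pot and the palest at the other end. Keep the bottles upright and set each one down gently, flat on the tray's floor; leave the pen pot, the tape dispenser and the glass where they stand.

Things in the scene. Friction and masses are not known exactly. Their poses are not given: they have to be found in the camera images.
- ink_navy: round 30 ml glass bottle of the darkest ink, navy, almost black; the glass has the ink's colour, and a swatch dot of the same shade, 26 mm across, sits on its black cap. All four bottles have the same shape: straight body 44 mm in diameter up to 48 mm, shoulder, cap 30 mm in diameter from 55 to 70 mm, the top. About 80 to 150 g. Origin at the centre of the underside, z up along its axis
- ink_royal: round 30 ml glass bottle of the second darkest ink, a strong royal blue; the glass has the ink's colour, and a swatch dot of the same shade, 26 mm across, sits on its black cap. All four bottles have the same shape: straight body 44 mm in diameter up to 48 mm, shoulder, cap 30 mm in diameter from 55 to 70 mm, the top. About 80 to 150 g. Origin at the centre of the underside, z up along its axis
- ink_sky: round 30 ml glass bottle of the second palest ink, sky blue; the glass has the ink's colour, and a swatch dot of the same shade, 26 mm across, sits on its black cap. All four bottles have the same shape: straight body 44 mm in diameter up to 48 mm, shoulder, cap 30 mm in diameter from 55 to 70 mm, the top. About 80 to 150 g. Origin at the centre of the underside, z up along its axis
- ink_pale: round 30 ml glass bottle of the palest ink, a very light, almost white blue; the glass has the ink's colour, and a swatch dot of the same shade, 26 mm across, sits on its black cap. All four bottles have the same shape: straight body 44 mm in diameter up to 48 mm, shoulder, cap 30 mm in diameter from 55 to 70 mm, the top. About 80 to 150 g. Origin at the centre of the underside, z up along its axis
- tray: low light-wood desk tray with dark grey compartment floors, fixed to the desk, 78 mm wide (x), 294 mm long (y), 20 mm high, with four equal open compartments in one row along its y axis. Each compartment is 66 by 66 mm inside; their centres lie at x = 0 and y = -108, -36, 36 and 108 mm; floor 5 mm above the desk, walls and dividers 6 mm thick and all 20 mm high. Origin at the centre of its underside, z up
- pen_pot: green plastic pot with four pens and pencils in it, standing on the desk about 250 mm from the tray's centre, off one end or the other of the tray (its +y or its -y end, it varies). 76 mm in diameter, 95 mm high, pens up to 150 mm. Origin at the centre of its underside. It only shows which end is which and is not to be moved
- tape_dispenser: grey tape dispenser with a yellowish roll, 135 mm long (its x, roughly in line with the tray) by 56 mm, 84 mm high, standing off the tray's other end. Origin at the centre of its underside. Not to be moved
- tumbler: empty clear drinking glass, 72 mm across the rim, 95 mm high, standing to one side of the desk. Origin at the centre of its underside. Not to be moved
Not all that is in view belongs to the job. Of the things that look like the ink_sky, the largest one is meant.

How it is judged:
At the end, for the whole second after the job is handed in: Each bottle stands in its own compartment (within 16 mm of its centre along and across the tray), underside less than 12 mm above the desk, upright within 7 degrees, released and at rest; from the pen pot's end the order is navy, royal blue, sky blue, pale blue (((y of pen_pot in the frame of tray above 0 m and y of ink_navy in the frame of tray between 0.092 and 0.124 m and y of ink_royal in the frame of tray between 0.02 and 0.052 m and y of ink_sky in the frame of tray between -0.052 and -0.02 m and y of ink_pale in the frame of tray between -0.124 and -0.092 m) or (y of pen_pot in the frame of tray below 0 m and y of ink_navy in the frame of tray between -0.124 and -0.092 m and y of ink_royal in the frame of tray between -0.052 and -0.02 m and y of ink_sky in the frame of tray between 0.02 and 0.052 m and y of ink_pale in the frame of tray between 0.092 and 0.124 m)) and x of ink_navy in the frame of tray between -0.016 and 0.016 m and z of each of ink_navy, ink_royal, ink_sky, ink_pale in the frame of tray below 0.012 m and angle between each of ink_navy, ink_royal, ink_sky, ink_pale's own z axis and vertical below 0.12 rad and linear speed of each of ink_navy, ink_royal, ink_sky, ink_pale below 0.02 m/s and x of ink_royal in the frame of tray between -0.016 and 0.016 m and x of ink_sky in the frame of tray between -0.016 and 0.016 m and x of ink_pale in the frame of tray between -0.016 and 0.016 m); the robot touches nothing.
It fails at once if an ink bottle is tipped over (leans more than 35 degrees) (angle between any of ink_navy, ink_royal, ink_sky, ink_pale's own z axis and vertical above 0.61 rad).
It fails at once if an ink bottle is dropped or slammed into the tray (faster than 0.6 m/s as it arrives) ((z of ink_navy in the frame of tray below 0.03 m and x of ink_navy in the frame of tray between -0.045 and 0.045 m and y of ink_navy in the frame of tray between -0.15 and 0.15 m and linear speed of ink_navy above 0.6 m/s) or (z of ink_royal in the frame of tray below 0.03 m and x of ink_royal in the frame of tray between -0.045 and 0.045 m and y of ink_royal in the frame of tray between -0.15 and 0.15 m and linear speed of ink_royal above 0.6 m/s) or (z of ink_sky in the frame of tray below 0.03 m and x of ink_sky in the frame of tray between -0.045 and 0.045 m and y of ink_sky in the frame of tray between -0.15 and 0.15 m and linear speed of ink_sky above 0.6 m/s) or (z of ink_pale in the frame of tray below 0.03 m and x of ink_pale in the frame of tray between -0.045 and 0.045 m and y of ink_pale in the frame of tray between -0.15 and 0.15 m and linear speed of ink_pale above 0.6 m/s)).
It fails at once if the pen pot is pushed out of place (more than 25 mm) or tipped (distance of pen_pot from where it was at the start of the episode above 0.025 m or angle between pen_pot's own z axis and vertical above 0.35 rad).
It fails at once if the tape dispenser is pushed out of place (more than 25 mm) or tipped (distance of tape_dispenser from where it was at the start of the episode above 0.025 m or angle between tape_dispenser's own z axis and vertical above 0.35 rad).
It fails at once if the glass tumbler is pushed out of place (more than 25 mm) or tipped (distance of tumbler from where it was at the start of the episode above 0.025 m or angle between tumbler's own z axis and vertical above 0.35 rad).
It also fails if it takes over 104 s, if anything falls off the work surface, if the arm or the gripper's body presses on something with over 40 N, if the wrist force passes 120 N, or if a joint passes its speed limit or range.

## Working session

There is one attempt and no reset: what is moved stays moved. The work goes in short steps, Python scripts to look and compute and a shell command to move; the robot and the scene stay as the last step left them, time stands still between calls to the robot, and variables do not carry over. Pictures are saved under pics/ and viewed, and the job is handed in when it is done.

```bash
ls; mkdir -p pics; python3 - <<'E'
from bench import *
import cv2
s=read_state(); print({k:s[k] for k in ('clock','position','tcp_rot','force','gripper_width')})
for n in ("scene","top"):
    c=capture(n); cv2.imwrite(f"pics/{n}0.png",c["img"][:,:,::-1]); print(n,c["fovy"],c["cx"],c["cy"],c["R"],c["t"])
E
```

```text
pics
{'clock': 0.0, 'position': array([0.18795292, 0.62139073, 0.21749766]), 'tcp_rot': array([[ 2.89542432e-01,  9.57164884e-01, -7.51228365e-04],
       [ 9.57161760e-01, -2.89543406e-01, -2.44551521e-03],
       [-2.55827451e-03, -1.09666412e-05, -9.99996728e-01]]), 'force': array([ 0.45288554,  0.27904736, -0.16530831]), 'gripper_width': 1.0005284815037698}
scene 48.4941739617861 319.216785305495 233.90581748842715 [[ 0.86581952  0.50034467 -0.00342983]
 [ 0.31584889 -0.55185025 -0.77181655]
 [-0.38806705  0.66717053 -0.63583603]] [-0.49897151 -0.10442992  1.25078682]
top 54.24810818364344 314.71356509652384 236.14841912690252 [[-0.01121074 -0.99896422 -0.04409992]
 [-0.99853223  0.01352114 -0.05244582]
 [ 0.05298778  0.04344724 -0.99764955]] [0.07966255 0.54002408 0.84095859]
```

View pics/scene0.png

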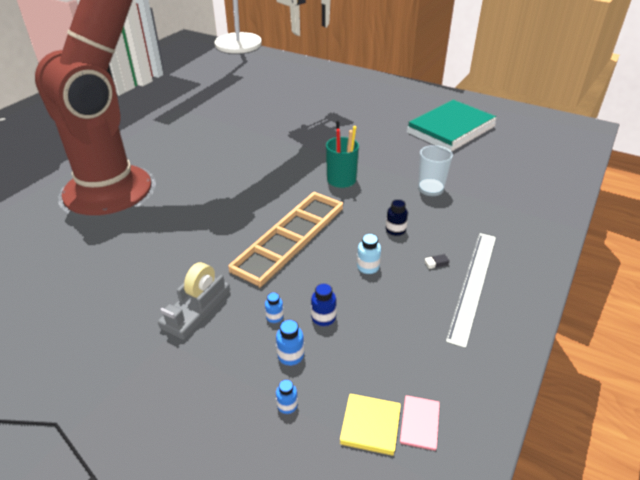

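View pics/top0.png

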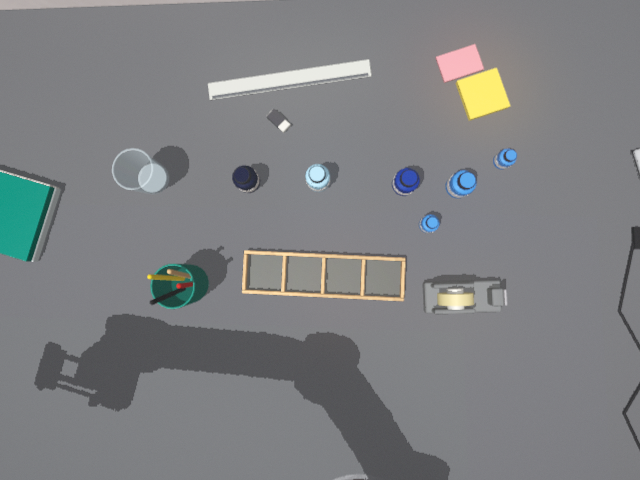

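The top view shows navy at (246,179), pale at (317,176), royal at (406,181) and the large sky bottle at (462,183). The two small look-alikes are at (430,223) and (507,158). The tray is at (324,275), and the pen pot sits at its left (+y) end.

```bash
cat > h.py <<'E'
import numpy as np, cv2
from bench import *
def cloud(c):
    f=240/np.tan(np.radians(c["fovy"]/2)); v,u=np.mgrid[:480,:640]
    z=c["z_map"]; P=np.stack([(u-c["cx"])/f*z,(v-c["cy"])/f*z,z],-1)
    W=(P-c["t"])@c["R"]; W[z==0]=np.nan; return W
def clouds_wrist(c,s):
    f=240/np.tan(np.radians(c["fovy"]/2)); v,u=np.mgrid[:480,:640]
    z=c["z_map"]; P=np.stack([(u-c["cx"])/f*z,(v-c["cy"])/f*z,z],-1)
    M=np.array(c["mount"]); T=P@M[:3,:3].T+M[:3,3]
    W=T@np.array(s["tcp_rot"]).T+s["position"]; W[z==0]=np.nan; return W
E
python3 - <<'E'
from h import *
np.set_printoptions(precision=4,suppress=True)
c=capture("top"); W=cloud(c)
for n in ["ink_navy","ink_royal","ink_sky","ink_pale","pen_pot","tape_dispenser","tumbler","tray"]:
    for r in regions_of("top",n)[:4]:
        if r["confidence"]<0.3: continue
        p=W[r["mask"]]; p=p[~np.isnan(p[:,0])]
        if len(p)==0: print(n,"nodepth",r["uv"]);continue
        h=np.percentile(p[:,2],97); q=p[(p[:,2]>h-0.006)]
        (cx,cy),rad=cv2.minEnclosingCircle(q[:,:2].astype(np.float32))
        print(n,round(r["confidence"],2),r["uv"],r["mask"].sum(),"h",round(h,4),"mean",q.mean(0),"circ",cx,cy,rad, "mn",p.min(0),"mx",p.max(0))
        if n=="tray":
            q=p[(p[:,2]>0.012)&(p[:,2]<.028)]; print(cv2.minAreaRect(q[:,:2].astype(np.float32)*1000))
print(np.nanmedian(W[200:230,260:300],axis=(0,1)))
E
```

```text
ink_royal 0.73 [461.9, 181.6] 658 h 0.0716 mean [ 0.6298 -0.1889  0.0695] circ 0.6297629475593567 -0.18900051712989807 0.015146019868552685 mn [ 0.6078 -0.2257 -0.003 ] mx [ 0.65   -0.1675  0.0734]
ink_royal 0.56 [318.2, 177.6] 550 h 0.0717 mean [0.6458 0.0666 0.0697] circ 0.6461275815963745 0.06674682348966599 0.014874367043375969 mn [ 0.624   0.0451 -0.002 ] mx [0.6656 0.0908 0.075 ]
ink_sky 0.89 [462.6, 178.3] 659 h 0.0716 mean [ 0.6298 -0.1889  0.0695] circ 0.6297629475593567 -0.18900051712989807 0.015146019868552685 mn [ 0.6078 -0.2081 -0.003 ] mx [ 0.6539 -0.1675  0.0734]
ink_sky 0.8 [501.7, 157.5] 340 h 0.0513 mean [ 0.675  -0.2702  0.0491] circ 0.6752859354019165 -0.27070683240890503 0.010758385062217712 mn [ 0.6602 -0.282   0.001 ] mx [ 0.6886 -0.2551  0.0538]
ink_sky 0.56 [428.3, 225.0] 260 h 0.0512 mean [ 0.5604 -0.1325  0.0494] circ 0.5603383779525757 -0.13302460312843323 0.010462097823619843 mn [ 0.545  -0.144   0.0051] mx [ 0.5747 -0.1169  0.0522]
ink_pale 0.84 [317.6, 176.8] 533 h 0.0718 mean [0.6458 0.0666 0.0697] circ 0.6461275815963745 0.06674682348966599 0.01487436
[... 256 characters left out ...]
e_dispenser 0.8 [466.4, 297.1] 2629 h 0.0827 mean [ 0.4289 -0.1669  0.0814] circ 0.429217666387558 -0.1675330549478531 0.021402845159173012 mn [ 0.3962 -0.2718 -0.0032] mx [ 0.4592 -0.1214  0.0865]
tumbler 0.9 [141.2, 172.8] 1925 h 0.0947 mean [0.6564 0.381  0.0929] circ 0.6558713912963867 0.37966570258140564 0.036191120743751526 mn [ 0.62    0.3447 -0.0032] mx [0.7135 0.4573 0.0976]
tray 0.97 [322.5, 275.7] 6921 h 0.0207 mean [0.4685 0.0596 0.019 ] circ 0.46945762634277344 0.059032656252384186 0.15075896680355072 mn [ 0.4218 -0.0877 -0.0013] mx [0.5153 0.207  0.0239]
((469.1268615722656, 59.59266662597656), (293.88006591796875, 78.01837158203125), 86.6467514038086)
[ 0.5831  0.1399 -0.0009]
```

```bash
cat >> h.py <<'E'
def delta(target, yaw=None, claw=None):
    """target world TCP, yaw = world angle of tool x (deg), tool pointing down"""
    s=read_state(); R=np.array(s["tcp_rot"]); t=R.T@(np.array(target)-s["position"])
    if yaw is None: rv=np.zeros(3)
    else:
        a=np.radians(yaw); D=np.array([[np.cos(a),np.sin(a),0],[np.sin(a),-np.cos(a),0],[0,0,-1.]])
        rv=cv2.Rodrigues(R.T@D)[0].ravel()
    print("clk",round(s["clock"],2),"pos",np.round(s["position"],4),"trans",np.round(t,4),"rot",np.round(rv,3),"F",np.round(s["force"],1),"w",round(s["gripper_width"],3))
E
python3 - <<'E'
from h import *
np.set_printoptions(precision=4,suppress=True)
c=capture("top"); W=cloud(c)
for n,(u,v) in dict(navy=(246,179),pale=(317,176),royal=(406,181),sky=(462,183)).items():
    p=W[v-25:v+25,u-25:u+25].reshape(-1,3); q=p[(p[:,2]>.064)&(p[:,2]<.08)]
    print(n,len(q),q.mean(0),cv2.minEnclosingCircle(q[:,:2].astype(np.float32)))
    uv=c["img"][v-2:v+3,u-2:u+3].reshape(-1,3).mean(0);print(uv)
    if n=="navy": delta([q[:,0].mean(),q[:,1].mean(),0.15],-3.35)
E
```

```text
navy 229 [0.6463 0.1971 0.0694] ((0.6469164490699768, 0.19708247482776642), 0.015165179036557674)
[53.56 56.04 72.  ]
clk 0.6 pos [0.1882 0.6221 0.2186] trans [-0.2742  0.5615  0.0686] rot [0.    0.    1.336] F [ 0.6 -1.1  0.5] w 0.999
pale 229 [0.6457 0.0667 0.0695] ((0.6460375189781189, 0.06659535318613052), 0.01487182267010212)
[199.12 236.2  252.2 ]
royal 240 [ 0.6356 -0.0909  0.0696] ((0.6360064744949341, -0.09101627767086029), 0.015132895670831203)
[ 54.88  80.8  174.76]
sky 250 [ 0.6295 -0.1888  0.0695] ((0.6299178600311279, -0.18914905190467834), 0.015302388928830624)
[ 90.04 152.72 211.48]
```

```bash
R='{"translation":[-0.274,0.561,0.0],"delta_rot":[0,0,1.336],"claw":0.4}'; unset R
python3 -m creep '[{"translation":[-0.274,0.561,0.0],"delta_rot":[0,0,1.336],"claw":0.4},{"translation":[-0.274,0.561,0.0],"delta_rot":[0,0,1.336],"claw":0.4},{"translation":[-0.274,0.561,0.0],"delta_rot":[0,0,1.336],"claw":0.4},{"translation":[-0.274,0.561,0.0],"delta_rot":[0,0,1.336],"claw":0.4},{"translation":[-0.274,0.561,0.0],"delta_rot":[0,0,1.336],"claw":0.4},{"translation":[-0.274,0.561,0.0],"delta_rot":[0,0,1.336],"claw":0.4},{"translation":[-0.274,0.561,0.0],"delta_rot":[0,0,1.336],"claw":0.4},{"translation":[-0.274,0.561,0.0],"delta_rot":[0,0,1.336],"claw":0.4}]' 15
python3 -c "
from h import *
delta([.6466,.1971,.12],-3.35)"
```

```text
clock: 1.4
position: [0.4826, 0.3488, 0.2191]
tcp_rot: [[0.997, 0.071, 0.0], [0.071, -0.997, 0.001], [0.001, -0.001, -1.0]]
force: [0.7, 0.9, -0.5]
gripper_width: 0.701
clk 1.4 pos [0.4826 0.3488 0.2191] trans [0.1527 0.163  0.099 ] rot [-0.001 -0.     0.13 ] F [ 0.7  0.9 -0.5] w 0.701
```

```bash
python3 -m creep '[{"translation":[0.153,0.163,0.0],"delta_rot":[0,0,0.13],"claw":0.4},{"translation":[0.153,0.163,0.0],"delta_rot":[0,0,0.13],"claw":0.4},{"translation":[0.153,0.163,0.0],"delta_rot":[0,0,0.13],"claw":0.4},{"translation":[0.153,0.163,0.02],"delta_rot":[0,0,0.13],"claw":0.4},{"translation":[0.153,0.163,0.07],"delta_rot":[0,0,0.13],"claw":0.4},{"translation":[0.153,0.163,0.09],"delta_rot":[0,0,0.13],"claw":0.4},{"translation":[0.153,0.163,0.099],"delta_rot":[0,0,0.13],"claw":0.4},{"translation":[0.153,0.163,0.099],"delta_rot":[0,0,0.13],"claw":0.4}]'
python3 - <<'E'
from h import *
delta([.6466,.1971,.023],-3.35)
s=read_state(); c=capture("wrist"); cv2.imwrite("pics/w1.png",c["img"][:,:,::-1])
W=clouds_wrist(c,s); q=W[(W[...,2]>.06)&(W[...,2]<.08)]; print(len(q),np.median(q,0),q.min(0),q.max(0))
E
```

```text
clock: 2.2
position: [0.6457, 0.1979, 0.1186]
tcp_rot: [[0.998, -0.058, -0.003], [-0.058, -0.998, 0.001], [-0.003, -0.001, -1.0]]
force: [-0.1, 0.6, 0.5]
gripper_width: 0.698
clk 2.2 pos [0.6457 0.1979 0.1186] trans [0.0012 0.0008 0.0956] rot [-0.001  0.003  0.001] F [-0.1  0.6  0.5] w 0.698
4114 [0.63197301 0.21332531 0.07064651] [0.47099991 0.18387399 0.06000741] [0.66110683 0.3330637  0.07930289]
```

View pics/w1.png

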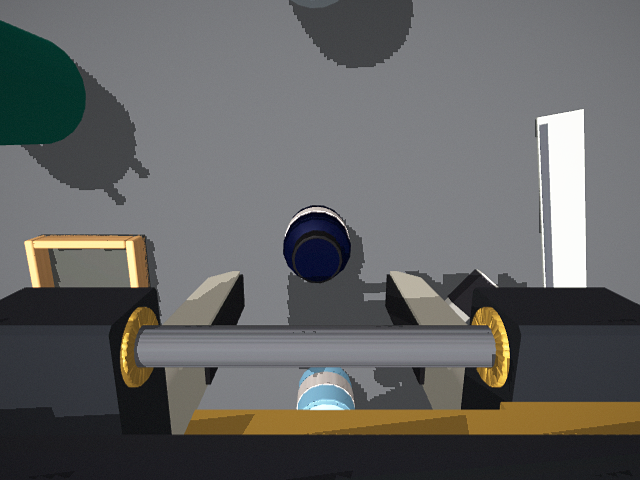

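The wrist view shows the navy bottle at (317,255), centred between the fingers at about columns 240 and 390. I'm descending and gripping.

```bash
python3 -m creep '[{"translation":[0.001,0.001,0.04],"delta_rot":[0,0,0],"claw":0.4},{"translation":[0.001,0.001,0.07],"delta_rot":[0,0,0],"claw":0.4},{"translation":[0.001,0.001,0.09],"delta_rot":[0,0,0],"claw":0.4},{"translation":[0.001,0.001,0.0955],"delta_rot":[0,0,0],"claw":0.4},{"translation":[0.001,0.001,0.0955],"delta_rot":[0,0,0],"claw":0.4},{"translation":[0.001,0.001,0.0955],"delta_rot":[0,0,0],"claw":-0.3},{"translation":[0.001,0.001,0.0955],"delta_rot":[0,0,0],"claw":-0.3},{"translation":[0.001,0.001,0.0955],"delta_rot":[0,0,0],"claw":-0.3}]' 15
python3 -c "
from h import *
delta([.4754,.1674,.1],-3.35)"
```

```text
clock: 3.05
position: [0.6485, 0.198, 0.0266]
tcp_rot: [[0.998, -0.057, 0.003], [-0.057, -0.998, 0.003], [0.002, -0.003, -1.0]]
force: [-1.2, 0.1, 1.1]
gripper_width: 0.488
clk 3.05 pos [0.6485 0.198  0.0266] trans [-0.1709  0.0402 -0.0739] rot [-0.003 -0.002  0.002] F [-1.2  0.1  1.1] w 0.488
```

```bash
python3 -m creep '[{"translation":[0,0,0],"delta_rot":[0,0,0],"claw":-0.6},{"translation":[0,0,0],"delta_rot":[0,0,0],"claw":-0.6},{"translation":[0,0,0],"delta_rot":[0,0,0],"claw":-0.6},{"translation":[0,0,-0.02],"delta_rot":[0,0,0],"claw":-0.6},{"translation":[0,0,-0.05],"delta_rot":[0,0,0],"claw":-0.6},{"translation":[0,0,-0.074],"delta_rot":[0,0,0],"claw":-0.6},{"translation":[0,0,-0.074],"delta_rot":[0,0,0],"claw":-0.6},{"translation":[0,0,-0.074],"delta_rot":[0,0,0],"claw":-0.6}]' 18
python3 -c "
from h import *
delta([.4754,.1674,.1],-3.35)"
```

```text
clock: 3.85
position: [0.6481, 0.1978, 0.1005]
tcp_rot: [[0.998, -0.057, 0.003], [-0.057, -0.998, 0.003], [0.002, -0.003, -1.0]]
force: [0.5, -0.0, -2.4]
gripper_width: 0.471
clk 3.85 pos [0.6481 0.1978 0.1005] trans [-1.707e-01  4.020e-02 -1.000e-04] rot [-0.003 -0.002  0.001] F [ 0.5 -0.  -2.4] w 0.471
```

```bash
python3 -m creep '[{"translation":[-0.03,0.007,0],"delta_rot":[0,0,0],"claw":-0.6},{"translation":[-0.07,0.017,0],"delta_rot":[0,0,0],"claw":-0.6},{"translation":[-0.11,0.026,0],"delta_rot":[0,0,0],"claw":-0.6},{"translation":[-0.145,0.034,0],"delta_rot":[0,0,0],"claw":-0.6},{"translation":[-0.165,0.039,0],"delta_rot":[0,0,0],"claw":-0.6},{"translation":[-0.171,0.040,0],"delta_rot":[0,0,0],"claw":-0.6},{"translation":[-0.171,0.040,0],"delta_rot":[0,0,0],"claw":-0.6},{"translation":[-0.171,0.040,0],"delta_rot":[0,0,0],"claw":-0.6}]'
python3 - <<'E'
from h import *
delta([.4754,.1674,.032],-3.35)
s=read_state(); c=capture("wrist"); cv2.imwrite("pics/w2.png",c["img"][:,:,::-1])
c=capture("scene"); cv2.imwrite("pics/s2.png",c["img"][100:340,200:520][:,:,::-1].repeat(2,0).repeat(2,1))
E
```

```text
clock: 4.65
position: [0.4766, 0.1679, 0.0996]
tcp_rot: [[0.998, -0.057, 0.004], [-0.057, -0.998, 0.003], [0.004, -0.003, -1.0]]
force: [-0.3, 0.4, -1.2]
gripper_width: 0.469
clk 4.65 pos [0.4766 0.1679 0.0996] trans [-0.0014  0.0008  0.0676] rot [-0.003 -0.004  0.002] F [-0.3  0.4 -1.2] w 0.469
```

View pics/w2.png

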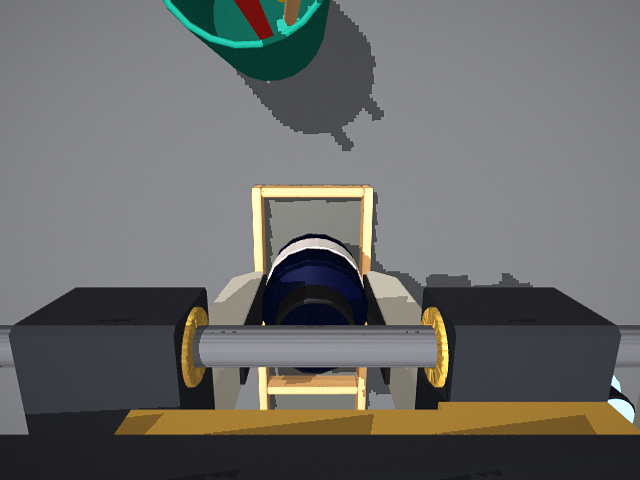

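View pics/s2.png

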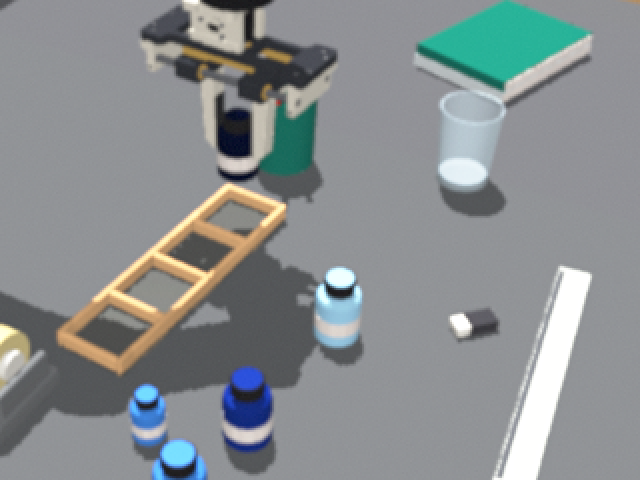

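The wrist view shows the navy bottle centred over the end compartment: bottle at column 315, walls at 258 and 368. The scene view shows it hanging upright. I'm lowering it.

```bash
python3 -m creep '[{"translation":[-0.001,0.001,0.015],"delta_rot":[0,0,0],"claw":-0.6},{"translation":[-0.001,0.001,0.03],"delta_rot":[0,0,0],"claw":-0.6},{"translation":[-0.001,0.001,0.045],"delta_rot":[0,0,0],"claw":-0.6},{"translation":[-0.001,0.001,0.055],"delta_rot":[0,0,0],"claw":-0.6},{"translation":[-0.001,0.001,0.061],"delta_rot":[0,0,0],"claw":-0.6},{"translation":[-0.001,0.001,0.065],"delta_rot":[0,0,0],"claw":-0.6},{"translation":[-0.001,0.001,0.067],"delta_rot":[0,0,0],"claw":-0.6},{"translation":[-0.001,0.001,0.068],"delta_rot":[0,0,0],"claw":-0.6}]'
python3 -c "
from h import *
delta([.4754,.1674,.032],-3.35)"
```

```text
clock: 5.55
position: [0.4762, 0.1671, 0.0319]
tcp_rot: [[0.998, -0.057, 0.005], [-0.057, -0.998, 0.003], [0.004, -0.003, -1.0]]
force: [0.2, -0.2, -1.2]
gripper_width: 0.468
clk 5.55 pos [0.4762 0.1671 0.0319] trans [-0.0008 -0.0002 -0.0001] rot [-0.003 -0.004  0.001] F [ 0.2 -0.2 -1.2] w 0.468
```

```bash
python3 -m creep '[{"translation":[0,0,0.001],"delta_rot":[0,0,0],"claw":-0.6},{"translation":[0,0,0.001],"delta_rot":[0,0,0],"claw":-0.6},{"translation":[0,0,0.0015],"delta_rot":[0,0,0],"claw":-0.6},{"translation":[0,0,0.002],"delta_rot":[0,0,0],"claw":-0.6},{"translation":[0,0,0.002],"delta_rot":[0,0,0],"claw":-0.6},{"translation":[0,0,0.0025],"delta_rot":[0,0,0],"claw":-0.6},{"translation":[0,0,0.003],"delta_rot":[0,0,0],"claw":-0.6},{"translation":[0,0,0.003],"delta_rot":[0,0,0],"claw":-0.6}]'
python3 -c "
from h import *
delta([.4754,.1674,.032],-3.35)"
```

```text
clock: 6.35
position: [0.4765, 0.1673, 0.0313]
tcp_rot: [[0.998, -0.057, 0.005], [-0.057, -0.998, 0.005], [0.005, -0.005, -1.0]]
force: [-4.9, -0.5, 18.1]
gripper_width: 0.469
clk 6.35 pos [0.4765 0.1673 0.0313] trans [-0.0011 -0.0001 -0.0007] rot [-0.005 -0.005  0.001] F [-4.9 -0.5 18.1] w 0.469
```

```bash
python3 -m creep '[{"translation":[0,0,0],"delta_rot":[0,0,0],"claw":-0.6},{"translation":[0,0,0],"delta_rot":[0,0,0],"claw":0.3},{"translation":[0,0,0],"delta_rot":[0,0,0],"claw":0.3},{"translation":[0,0,0],"delta_rot":[0,0,0],"claw":0.3},{"translation":[0,0,-0.02],"delta_rot":[0,0,0],"claw":0.3},{"translation":[0,0,-0.05],"delta_rot":[0,0,0],"claw":0.3},{"translation":[0,0,-0.085],"delta_rot":[0,0,0],"claw":0.3},{"translation":[0,0,-0.09],"delta_rot":[0,0,0],"claw":0.3}]'
python3 -c "
from h import *
delta([.6358,-.091,.12],-3.35)"
```

```text
clock: 7.15
position: [0.4784, 0.1674, 0.1244]
tcp_rot: [[0.998, -0.058, 0.012], [-0.058, -0.998, 0.007], [0.012, -0.008, -1.0]]
force: [0.5, -0.8, 0.1]
gripper_width: 0.65
clk 7.15 pos [0.4784 0.1674 0.1244] trans [0.172  0.2489 0.0046] rot [-0.008 -0.012  0.001] F [ 0.5 -0.8  0.1] w 0.65
```

```bash
python3 -m creep '[{"translation":[0.172,0.249,0],"delta_rot":[-0.008,-0.012,0],"claw":0.4},{"translation":[0.172,0.249,0],"delta_rot":[-0.008,-0.012,0],"claw":0.4},{"translation":[0.172,0.249,0],"delta_rot":[-0.008,-0.012,0],"claw":0.4},{"translation":[0.172,0.249,0],"delta_rot":[-0.008,-0.012,0],"claw":0.4},{"translation":[0.172,0.249,0],"delta_rot":[-0.008,-0.012,0],"claw":0.4},{"translation":[0.172,0.249,0],"delta_rot":[-0.008,-0.012,0],"claw":0.4},{"translation":[0.172,0.249,0],"delta_rot":[-0.008,-0.012,0],"claw":0.4},{"translation":[0.172,0.249,0.0],"delta_rot":[-0.008,-0.012,0],"claw":0.4}]'
python3 - <<'E'
from h import *
c=capture("top"); W=cloud(c)
for n,(u,v) in dict(navy=(240,265)).items():
    p=W[v-25:v+25,u-25:u+45].reshape(-1,3); q=p[(p[:,2]>.066)&(p[:,2]<.09)]
    print(n,len(q),q.mean(0),cv2.minEnclosingCircle(q[:,:2].astype(np.float32)))
c=capture("wrist"); cv2.imwrite("pics/w3.png",c["img"][:,:,::-1])
delta([.6358,-.091,.0245],-3.35)
E
```

```text
clock: 7.95
position: [0.6352, -0.0933, 0.123]
tcp_rot: [[0.998, -0.061, -0.002], [-0.061, -0.998, -0.001], [-0.002, 0.001, -1.0]]
force: [-0.0, 1.7, 0.1]
gripper_width: 0.698
navy 239 [0.47753185 0.16628442 0.07450144] ((0.4773271679878235, 0.16677004098892212), 0.015004340559244156)
clk 8.05 pos [ 0.6349 -0.0891  0.1233] trans [0.0013 0.002  0.0988] rot [-0.001  0.003  0.002] F [ 0.6  1.1 -1.4] w 0.699
```

View pics/w3.png

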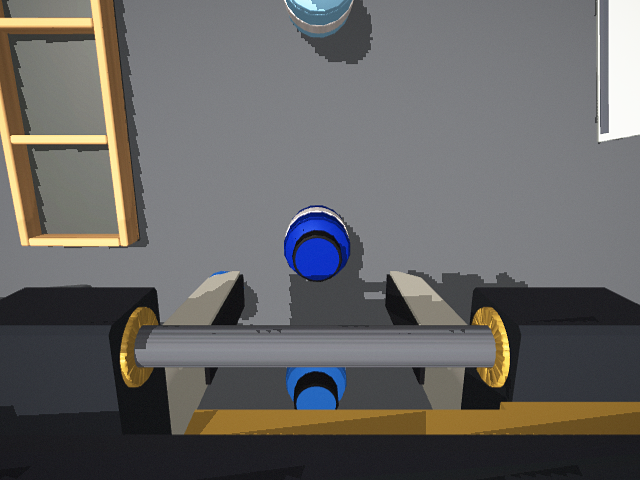

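Navy stands at (0.4775, 0.1663) with its top at 0.0745 m, so it's down on the tray floor and centred. The wrist view shows royal centred at (317,250), with a decoy partly hidden behind the left finger at (222,275) but clear in y. I'm descending.

```bash
python3 -m creep '[{"translation":[0.001,0.002,0.04],"delta_rot":[0,0.003,0],"claw":0.4},{"translation":[0.001,0.002,0.07],"delta_rot":[0,0.003,0],"claw":0.4},{"translation":[0.001,0.002,0.092],"delta_rot":[0,0.003,0],"claw":0.4},{"translation":[0.001,0.002,0.0985],"delta_rot":[0,0.003,0],"claw":0.4},{"translation":[0.001,0.002,0.0985],"delta_rot":[0,0.003,0],"claw":0.4},{"translation":[0.001,0.002,0.0985],"delta_rot":[0,0.003,0],"claw":-0.6},{"translation":[0.001,0.002,0.0985],"delta_rot":[0,0.003,0],"claw":-0.6},{"translation":[0.001,0.002,0.0985],"delta_rot":[0,0.003,0],"claw":-0.6}]' 18
python3 -c "
from h import *
delta([.4712,.0955,.1],-3.35)"
```

```text
clock: 8.85
position: [0.6363, -0.0911, 0.0262]
tcp_rot: [[0.998, -0.056, 0.003], [-0.056, -0.998, 0.001], [0.002, -0.001, -1.0]]
force: [0.6, -0.2, -0.6]
gripper_width: 0.491
clk 8.85 pos [ 0.6363 -0.0911  0.0262] trans [-0.1751 -0.1772 -0.074 ] rot [-0.001 -0.002  0.003] F [ 0.6 -0.2 -0.6] w 0.491
```

```bash
python3 -m creep '[{"translation":[0,0,0],"delta_rot":[0,0,0],"claw":-0.6},{"translation":[0,0,0],"delta_rot":[0,0,0],"claw":-0.6},{"translation":[0,0,0],"delta_rot":[0,0,0],"claw":-0.6},{"translation":[0,0,-0.02],"delta_rot":[0,0,0],"claw":-0.6},{"translation":[0,0,-0.05],"delta_rot":[0,0,0],"claw":-0.6},{"translation":[0,0,-0.074],"delta_rot":[0,0,0],"claw":-0.6},{"translation":[-0.02,-0.02,-0.074],"delta_rot":[0,0,0],"claw":-0.6},{"translation":[-0.045,-0.045,-0.074],"delta_rot":[0,0,0],"claw":-0.6}]' 18
python3 -c "
from h import *
delta([.4712,.0955,.1],-3.35)"
```

```text
clock: 9.65
position: [0.5946, -0.0453, 0.1012]
tcp_rot: [[0.998, -0.059, 0.006], [-0.059, -0.998, -0.0], [0.006, 0.0, -1.0]]
force: [0.5, 1.1, -0.8]
gripper_width: 0.467
clk 9.65 pos [ 0.5946 -0.0453  0.1012] trans [-0.1315 -0.1333  0.0004] rot [ 0.    -0.006 -0.001] F [ 0.5  1.1 -0.8] w 0.467
```

```bash
python3 -m creep '[{"translation":[-0.03,-0.03,0],"delta_rot":[0,-0.003,0],"claw":-0.6},{"translation":[-0.06,-0.061,0],"delta_rot":[0,-0.006,0],"claw":-0.6},{"translation":[-0.09,-0.091,0],"delta_rot":[0,-0.006,0],"claw":-0.6},{"translation":[-0.115,-0.117,0],"delta_rot":[0,-0.006,0],"claw":-0.6},{"translation":[-0.128,-0.13,0],"delta_rot":[0,-0.006,0],"claw":-0.6},{"translation":[-0.1315,-0.133,0],"delta_rot":[0,-0.006,0],"claw":-0.6},{"translation":[-0.1315,-0.133,0],"delta_rot":[0,-0.006,0],"claw":-0.6},{"translation":[-0.1315,-0.133,0],"delta_rot":[0,-0.006,0],"claw":-0.6}]'
python3 - <<'E'
from h import *
delta([.4712,.0955,.0315],-3.35)
c=capture("wrist"); cv2.imwrite("pics/w4.png",c["img"][:,:,::-1])
E
```

```text
clock: 10.45
position: [0.4725, 0.0939, 0.1006]
tcp_rot: [[0.998, -0.061, 0.002], [-0.061, -0.998, -0.001], [0.002, 0.001, -1.0]]
force: [-0.1, 0.4, -0.4]
gripper_width: 0.471
clk 10.45 pos [0.4725 0.0939 0.1006] trans [-0.0015 -0.0016  0.0691] rot [ 0.001 -0.002 -0.003] F [-0.1  0.4 -0.4] w 0.471
```

View pics/w4.png

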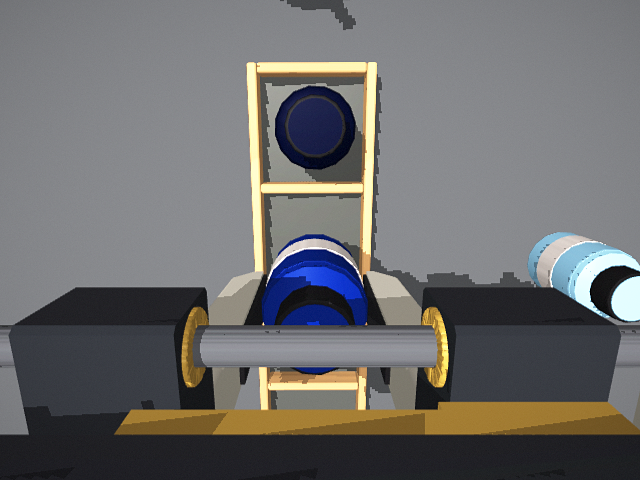

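Navy is standing in the end compartment at (315,125), and royal hangs centred over the second one at column 315. I'm lowering royal.

```bash
python3 -m creep '[{"translation":[-0.001,-0.001,0.015],"delta_rot":[0,0,0],"claw":-0.6},{"translation":[-0.001,-0.001,0.03],"delta_rot":[0,0,0],"claw":-0.6},{"translation":[-0.001,-0.001,0.045],"delta_rot":[0,0,0],"claw":-0.6},{"translation":[-0.001,-0.001,0.056],"delta_rot":[0,0,0],"claw":-0.6},{"translation":[-0.001,-0.001,0.063],"delta_rot":[0,0,0],"claw":-0.6},{"translation":[-0.001,-0.001,0.067],"delta_rot":[0,0,0],"claw":-0.6},{"translation":[-0.001,-0.001,0.0685],"delta_rot":[0,0,0],"claw":-0.6},{"translation":[-0.001,-0.001,0.0695],"delta_rot":[0,0,0],"claw":-0.6}]'

```

```text
clock: 11.3
position: [0.472, 0.0947, 0.0313]
tcp_rot: [[0.998, -0.062, 0.003], [-0.062, -0.998, -0.001], [0.003, 0.001, -1.0]]
force: [-0.0, 0.2, -0.3]
gripper_width: 0.472
```

```bash
python3 -m creep '[{"translation":[0,0,0.0005],"delta_rot":[0,0,0],"claw":-0.6},{"translation":[0,0,0.001],"delta_rot":[0,0,0],"claw":-0.6},{"translation":[0,0,0.001],"delta_rot":[0,0,0],"claw":-0.6},{"translation":[0,0,0.0015],"delta_rot":[0,0,0],"claw":-0.6},{"translation":[0,0,0.0015],"delta_rot":[0,0,0],"claw":-0.6},{"translation":[0,0,0.002],"delta_rot":[0,0,0],"claw":-0.6},{"translation":[0,0,0.002],"delta_rot":[0,0,0],"claw":-0.6},{"translation":[0,0,0.002],"delta_rot":[0,0,0],"claw":-0.6}]'

```

```text
clock: 12.1
position: [0.4722, 0.0947, 0.031]
tcp_rot: [[0.998, -0.062, 0.003], [-0.062, -0.998, 0.0], [0.003, -0.0, -1.0]]
force: [-3.0, -0.9, 13.8]
gripper_width: 0.467
```

```bash
python3 -m creep '[{"translation":[0,0,0],"delta_rot":[0,0,0],"claw":-0.6},{"translation":[0,0,0],"delta_rot":[0,0,0],"claw":0.3},{"translation":[0,0,0],"delta_rot":[0,0,0],"claw":0.3},{"translation":[0,0,0],"delta_rot":[0,0,0],"claw":0.3},{"translation":[0,0,-0.02],"delta_rot":[0,0,0],"claw":0.3},{"translation":[0,0,-0.05],"delta_rot":[0,0,0],"claw":0.3},{"translation":[0,0,-0.085],"delta_rot":[0,0,0],"claw":0.3},{"translation":[0,0,-0.09],"delta_rot":[0,0,0],"claw":0.3}]'
python3 -c "
from h import *
delta([.6297,-.189,.12],-3.35)"
```

```text
clock: 12.9
position: [0.4743, 0.0949, 0.124]
tcp_rot: [[0.998, -0.062, 0.01], [-0.062, -0.998, 0.002], [0.01, -0.002, -1.0]]
force: [-0.1, 0.9, 0.2]
gripper_width: 0.649
clk 12.9 pos [0.4743 0.0949 0.124 ] trans [0.1727 0.2737 0.0051] rot [-0.002 -0.01  -0.004] F [-0.1  0.9  0.2] w 0.649
```

```bash
python3 -m creep '[{"translation":[0.173,0.273,0],"delta_rot":[-0.002,-0.01,-0.004],"claw":0.4},{"translation":[0.173,0.273,0],"delta_rot":[-0.002,-0.01,-0.004],"claw":0.4},{"translation":[0.173,0.273,0],"delta_rot":[-0.002,-0.01,-0.004],"claw":0.4},{"translation":[0.173,0.273,0],"delta_rot":[-0.002,-0.01,-0.004],"claw":0.4},{"translation":[0.173,0.273,0],"delta_rot":[-0.002,-0.01,-0.004],"claw":0.4},{"translation":[0.173,0.273,0],"delta_rot":[-0.002,-0.01,-0.004],"claw":0.4},{"translation":[0.173,0.273,0],"delta_rot":[-0.002,-0.01,-0.004],"claw":0.4},{"translation":[0.173,0.273,0],"delta_rot":[-0.002,-0.01,-0.004],"claw":0.4}]'
python3 - <<'E'
from h import *
c=capture("top"); W=cloud(c)
for n,(u,v) in dict(royal=(303,270)).items():
    p=W[v-25:v+25,u-25:u+25].reshape(-1,3); q=p[(p[:,2]>.066)&(p[:,2]<.09)]
    print(n,len(q),q.mean(0),cv2.minEnclosingCircle(q[:,:2].astype(np.float32)))
c=capture("wrist"); cv2.imwrite("pics/w5.png",c["img"][:,:,::-1])
delta([.6297,-.189,.0245],-3.35)
E
```

```text
clock: 13.7
position: [0.6298, -0.1941, 0.1236]
tcp_rot: [[0.998, -0.064, -0.001], [-0.064, -0.998, -0.003], [-0.0, 0.003, -1.0]]
force: [-1.4, 0.2, -0.4]
gripper_width: 0.698
royal 242 [0.47295273 0.09387273 0.07453799] ((0.472875714302063, 0.09417299926280975), 0.014827712439000607)
clk 13.8 pos [ 0.6292 -0.1878  0.1236] trans [0.0008 0.0014 0.0991] rot [-0.002  0.002 -0.   ] F [-0.3  0.2 -0.3] w 0.699
```

View pics/w5.png

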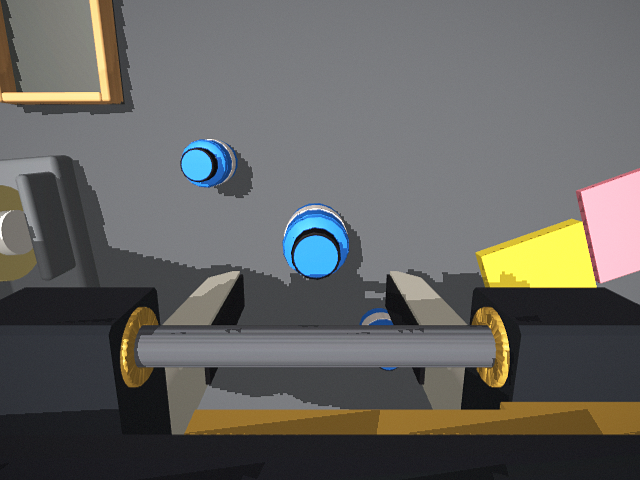

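Royal is down at (0.473, 0.094) with its top at 0.0745 m. The large sky bottle is centred at (316,248), and the decoys at (207,163) and (380,335) are clear of the fingers.

```bash
python3 -m creep '[{"translation":[0.001,0.001,0.04],"delta_rot":[0,0.002,0],"claw":0.4},{"translation":[0.001,0.001,0.07],"delta_rot":[0,0.002,0],"claw":0.4},{"translation":[0.001,0.001,0.092],"delta_rot":[0,0.002,0],"claw":0.4},{"translation":[0.001,0.001,0.099],"delta_rot":[0,0.002,0],"claw":0.4},{"translation":[0.001,0.001,0.099],"delta_rot":[0,0.002,0],"claw":0.4},{"translation":[0.001,0.001,0.099],"delta_rot":[0,0.002,0],"claw":-0.6},{"translation":[0.001,0.001,0.099],"delta_rot":[0,0.002,0],"claw":-0.6},{"translation":[0.001,0.001,0.099],"delta_rot":[0,0.002,0],"claw":-0.6}]' 18
python3 -m creep '[{"translation":[0,0,0],"delta_rot":[0,0,0],"claw":-0.6},{"translation":[0,0,0],"delta_rot":[0,0,0],"claw":-0.6},{"translation":[0,0,0],"delta_rot":[0,0,0],"claw":-0.6},{"translation":[0,0,-0.02],"delta_rot":[0,0,0],"claw":-0.6},{"translation":[0,0,-0.05],"delta_rot":[0,0,0],"claw":-0.6},{"translation":[0,0,-0.074],"delta_rot":[0,0,0],"claw":-0.6},{"translation":[0,0,-0.074],"delta_rot":[0,0,0],"claw":-0.6},{"translation":[0,0,-0.074],"delta_rot":[0,0,0],"claw":-0.6}]' 18
python3 -c "
from h import *
delta([.4670,.0237,.1],-3.35)"
```

```text
clock: 14.6
position: [0.6307, -0.1888, 0.026]
tcp_rot: [[0.998, -0.058, 0.002], [-0.058, -0.998, 0.001], [0.002, -0.001, -1.0]]
force: [0.0, 0.2, 0.2]
gripper_width: 0.496
clock: 15.4
position: [0.6303, -0.1888, 0.0997]
tcp_rot: [[0.998, -0.058, 0.002], [-0.058, -0.998, 0.002], [0.002, -0.002, -1.0]]
force: [-0.2, -0.5, -1.1]
gripper_width: 0.467
clk 15.4 pos [ 0.6303 -0.1888  0.0997] trans [-0.1755 -0.2025 -0.0003] rot [-0.002 -0.002 -0.   ] F [-0.2 -0.5 -1.1] w 0.467
```

```bash
python3 -m creep '[{"translation":[-0.02,-0.023,-0.005],"delta_rot":[0,0,0],"claw":-0.6},{"translation":[-0.048,-0.055,-0.005],"delta_rot":[0,0,0],"claw":-0.6},{"translation":[-0.078,-0.09,-0.005],"delta_rot":[0,0,0],"claw":-0.6},{"translation":[-0.108,-0.124,-0.005],"delta_rot":[0,0,0],"claw":-0.6},{"translation":[-0.136,-0.157,-0.002],"delta_rot":[0,0,0],"claw":-0.6},{"translation":[-0.16,-0.185,0],"delta_rot":[0,0,0],"claw":-0.6},{"translation":[-0.173,-0.199,0],"delta_rot":[0,0,0],"claw":-0.6},{"translation":[-0.1755,-0.2025,0],"delta_rot":[0,0,0],"claw":-0.6}]'
python3 - <<'E'
from h import *
c=capture("wrist"); cv2.imwrite("pics/w6.png",c["img"][:,:,::-1])
delta([.4670,.0237,.031],-3.35)
E
```

```text
clock: 16.2
position: [0.4637, 0.0262, 0.0982]
tcp_rot: [[0.999, -0.054, -0.004], [-0.054, -0.999, 0.002], [-0.004, -0.002, -1.0]]
force: [0.6, -0.4, -0.8]
gripper_width: 0.469
clk 16.25 pos [0.4651 0.0253 0.0986] trans [0.0021 0.0016 0.0676] rot [-0.002  0.002  0.003] F [-0.4 -0.2 -1. ] w 0.469
```

View pics/w6.png

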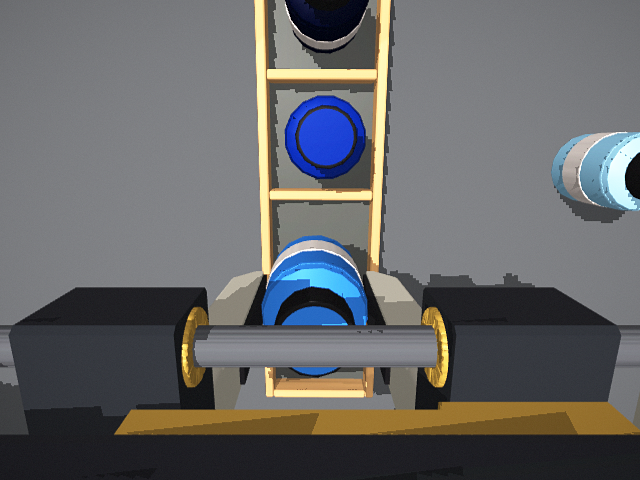

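Sky hangs upright over the third compartment but slightly left of centre: bottle at column 315, compartment centre at about 321. That matches the 2 mm correction the script worked out, so I'm applying it while lowering.

```bash
python3 -m creep '[{"translation":[0.001,0.001,0.01],"delta_rot":[0,0.002,0.003],"claw":-0.6},{"translation":[0.0025,0.0015,0.025],"delta_rot":[0,0.002,0.003],"claw":-0.6},{"translation":[0.0025,0.0015,0.04],"delta_rot":[0,0.002,0.003],"claw":-0.6},{"translation":[0.0025,0.0015,0.053],"delta_rot":[0,0.002,0.003],"claw":-0.6},{"translation":[0.0025,0.0015,0.061],"delta_rot":[0,0.002,0.003],"claw":-0.6},{"translation":[0.0025,0.0015,0.065],"delta_rot":[0,0.002,0.003],"claw":-0.6},{"translation":[0.0025,0.0015,0.0665],"delta_rot":[0,0.002,0.003],"claw":-0.6},{"translation":[0.0025,0.0015,0.0675],"delta_rot":[0,0.002,0.003],"claw":-0.6}]'
python3 -m creep '[{"translation":[0,0,0.0005],"delta_rot":[0,0,0],"claw":-0.6},{"translation":[0,0,0.001],"delta_rot":[0,0,0],"claw":-0.6},{"translation":[0,0,0.001],"delta_rot":[0,0,0],"claw":-0.6},{"translation":[0,0,0.0015],"delta_rot":[0,0,0],"claw":-0.6},{"translation":[0,0,0.0015],"delta_rot":[0,0,0],"claw":-0.6},{"translation":[0,0,0.002],"delta_rot":[0,0,0],"claw":-0.6},{"translation":[0,0,0.002],"delta_rot":[0,0,0],"claw":-0.6},{"translation":[0,0,0.002],"delta_rot":[0,0,0],"claw":-0.6}]'

```

```text
clock: 17.05
position: [0.4679, 0.0234, 0.0311]
tcp_rot: [[0.998, -0.059, 0.001], [-0.059, -0.998, 0.002], [0.001, -0.002, -1.0]]
force: [0.3, 0.3, -1.6]
gripper_width: 0.471
clock: 17.85
position: [0.4683, 0.0233, 0.0308]
tcp_rot: [[0.998, -0.059, 0.003], [-0.059, -0.998, 0.002], [0.003, -0.002, -1.0]]
force: [-1.9, -0.1, 14.2]
gripper_width: 0.468
```

```bash
python3 -m creep '[{"translation":[0,0,0],"delta_rot":[0,0,0],"claw":-0.6},{"translation":[0,0,0],"delta_rot":[0,0,0],"claw":0.3},{"translation":[0,0,0],"delta_rot":[0,0,0],"claw":0.3},{"translation":[0,0,0],"delta_rot":[0,0,0],"claw":0.3},{"translation":[0,0,-0.02],"delta_rot":[0,0,0],"claw":0.3},{"translation":[0,0,-0.05],"delta_rot":[0,0,0],"claw":0.3},{"translation":[0,0,-0.085],"delta_rot":[0,0,0],"claw":0.3},{"translation":[0,0,-0.09],"delta_rot":[0,0,0],"claw":0.3}]'
python3 -c "
from h import *
delta([.646,.0667,.12],-3.35)"
```

```text
clock: 18.65
position: [0.4703, 0.023, 0.1237]
tcp_rot: [[0.998, -0.059, 0.009], [-0.059, -0.998, 0.003], [0.009, -0.003, -1.0]]
force: [0.9, -0.5, -0.4]
gripper_width: 0.65
clk 18.65 pos [0.4703 0.023  0.1237] trans [ 0.1727 -0.054   0.0055] rot [-0.003 -0.009 -0.001] F [ 0.9 -0.5 -0.4] w 0.65
```

```bash
python3 -m creep '[{"translation":[0.173,-0.054,0],"delta_rot":[-0.003,-0.009,0],"claw":0.4},{"translation":[0.173,-0.054,0],"delta_rot":[-0.003,-0.009,0],"claw":0.4},{"translation":[0.173,-0.054,0],"delta_rot":[-0.003,-0.009,0],"claw":0.4},{"translation":[0.173,-0.054,0],"delta_rot":[-0.003,-0.009,0],"claw":0.4},{"translation":[0.173,-0.054,0],"delta_rot":[-0.003,-0.009,0],"claw":0.4},{"translation":[0.173,-0.054,0],"delta_rot":[-0.003,-0.009,0],"claw":0.4},{"translation":[0.173,-0.054,0],"delta_rot":[-0.003,-0.009,0],"claw":0.4},{"translation":[0.173,-0.054,0],"delta_rot":[-0.003,-0.009,0],"claw":0.4}]'
python3 - <<'E'
from h import *
c=capture("top"); W=cloud(c)
for n,(u,v) in dict(sky=(343,275)).items():
    p=W[v-25:v+25,u-20:u+25].reshape(-1,3); q=p[(p[:,2]>.066)&(p[:,2]<.09)]
    print(n,len(q),q.mean(0),cv2.minEnclosingCircle(q[:,:2].astype(np.float32)))
c=capture("wrist"); cv2.imwrite("pics/w7.png",c["img"][:,:,::-1])
delta([.646,.0667,.0245],-3.35)
E
```

```text
clock: 19.45
position: [0.6449, 0.0661, 0.1253]
tcp_rot: [[0.998, -0.06, -0.001], [-0.06, -0.998, 0.0], [-0.001, -0.0, -1.0]]
force: [0.0, 0.7, -0.0]
gripper_width: 0.696
sky 242 [0.46905784 0.02230251 0.07453691] ((0.4689514935016632, 0.022540904581546783), 0.014853334054350853)
clk 19.55 pos [0.6455 0.0663 0.1257] trans [ 0.0005 -0.0004  0.1012] rot [-0.     0.    -0.002] F [-0.7  0.5  0.6] w 0.697
```

View pics/w7.png

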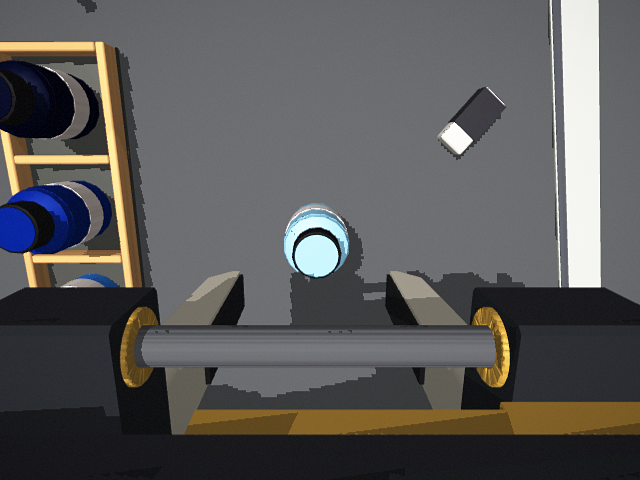

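Sky is in its compartment at (0.469, 0.0223), top at 0.0745 m. The pale bottle is centred between the fingers at (317,248).

```bash
python3 -m creep '[{"translation":[0.0005,0,0.04],"delta_rot":[0,0,0],"claw":0.4},{"translation":[0.0005,0,0.07],"delta_rot":[0,0,0],"claw":0.4},{"translation":[0.0005,0,0.093],"delta_rot":[0,0,0],"claw":0.4},{"translation":[0.0005,0,0.101],"delta_rot":[0,0,0],"claw":0.4},{"translation":[0.0005,0,0.101],"delta_rot":[0,0,0],"claw":0.4},{"translation":[0.0005,0,0.101],"delta_rot":[0,0,0],"claw":-0.6},{"translation":[0.0005,0,0.101],"delta_rot":[0,0,0],"claw":-0.6},{"translation":[0.0005,0,0.101],"delta_rot":[0,0,0],"claw":-0.6}]' 18
python3 -m creep '[{"translation":[0,0,0],"delta_rot":[0,0,0],"claw":-0.6},{"translation":[0,0,0],"delta_rot":[0,0,0],"claw":-0.6},{"translation":[0,0,0],"delta_rot":[0,0,0],"claw":-0.6},{"translation":[0,0,-0.02],"delta_rot":[0,0,0],"claw":-0.6},{"translation":[0,0,-0.05],"delta_rot":[0,0,0],"claw":-0.6},{"translation":[0,0,-0.074],"delta_rot":[0,0,0],"claw":-0.6},{"translation":[0,0,-0.074],"delta_rot":[0,0,0],"claw":-0.6},{"translation":[0,0,-0.074],"delta_rot":[0,0,0],"claw":-0.6}]' 18
python3 -c "
from h import *
delta([.4628,-.0482,.1],-3.35)"
```

```text
clock: 20.35
position: [0.6468, 0.0664, 0.0261]
tcp_rot: [[0.998, -0.06, 0.002], [-0.06, -0.998, 0.001], [0.002, -0.001, -1.0]]
force: [0.5, -0.6, -0.5]
gripper_width: 0.492
clock: 21.15
position: [0.6465, 0.0664, 0.1]
tcp_rot: [[0.998, -0.06, 0.002], [-0.06, -0.998, 0.001], [0.002, -0.001, -1.0]]
force: [-0.2, -0.7, -1.5]
gripper_width: 0.472
clk 21.15 pos [0.6465 0.0664 0.1   ] trans [-0.1765  0.1254 -0.0005] rot [-0.001 -0.002 -0.001] F [-0.2 -0.7 -1.5] w 0.472
```

```bash
python3 -m creep '[{"translation":[-0.02,0.02,-0.005],"delta_rot":[0,0,0],"claw":-0.6},{"translation":[-0.045,0.045,-0.005],"delta_rot":[0,0,0],"claw":-0.6},{"translation":[-0.075,0.075,-0.005],"delta_rot":[0,0,0],"claw":-0.6},{"translation":[-0.11,0.1,-0.005],"delta_rot":[0,0,0],"claw":-0.6},{"translation":[-0.145,0.12,-0.002],"delta_rot":[0,0,0],"claw":-0.6},{"translation":[-0.168,0.1255,0],"delta_rot":[0,0,0],"claw":-0.6},{"translation":[-0.176,0.1255,0],"delta_rot":[0,0,0],"claw":-0.6},{"translation":[-0.1765,0.1255,0],"delta_rot":[0,0,0],"claw":-0.6}]'
python3 - <<'E'
from h import *
c=capture("wrist"); cv2.imwrite("pics/w8.png",c["img"][:,:,::-1])
delta([.4628,-.0482,.031],-3.35)
E
```

```text
clock: 21.95
position: [0.4618, -0.0477, 0.0988]
tcp_rot: [[0.998, -0.06, 0.0], [-0.06, -0.998, 0.002], [0.0, -0.002, -1.0]]
force: [-0.6, 0.4, -0.6]
gripper_width: 0.47
clk 22.0 pos [ 0.4635 -0.0475  0.0991] trans [-0.0008  0.0008  0.0681] rot [-0.001 -0.002 -0.   ] F [ 0.4  0.2 -1. ] w 0.469
```

View pics/w8.png

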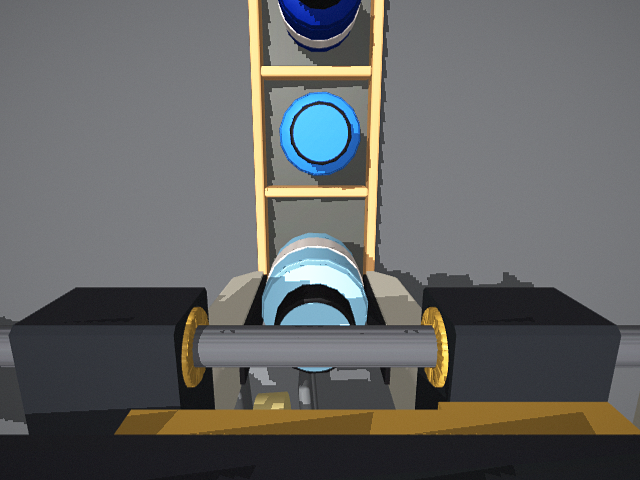

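Pale hangs centred over the last compartment at column 315, and sky stands behind it at (320,132). I'm lowering pale.

```bash
python3 -m creep '[{"translation":[0,0.0005,0.01],"delta_rot":[0,0,0],"claw":-0.6},{"translation":[0,0.0005,0.025],"delta_rot":[0,0,0],"claw":-0.6},{"translation":[0,0.0005,0.04],"delta_rot":[0,0,0],"claw":-0.6},{"translation":[0,0.0005,0.053],"delta_rot":[0,0,0],"claw":-0.6},{"translation":[0,0.0005,0.061],"delta_rot":[0,0,0],"claw":-0.6},{"translation":[0,0.0005,0.065],"delta_rot":[0,0,0],"claw":-0.6},{"translation":[0,0.0005,0.067],"delta_rot":[0,0,0],"claw":-0.6},{"translation":[0,0.0005,0.068],"delta_rot":[0,0,0],"claw":-0.6}]'
python3 -m creep '[{"translation":[0,0,0.0005],"delta_rot":[0,0,0],"claw":-0.6},{"translation":[0,0,0.001],"delta_rot":[0,0,0],"claw":-0.6},{"translation":[0,0,0.001],"delta_rot":[0,0,0],"claw":-0.6},{"translation":[0,0,0.0015],"delta_rot":[0,0,0],"claw":-0.6},{"translation":[0,0,0.0015],"delta_rot":[0,0,0],"claw":-0.6},{"translation":[0,0,0.002],"delta_rot":[0,0,0],"claw":-0.6},{"translation":[0,0,0.002],"delta_rot":[0,0,0],"claw":-0.6},{"translation":[0,0,0.002],"delta_rot":[0,0,0],"claw":-0.6}]'

```

```text
clock: 22.8
position: [0.464, -0.0479, 0.0311]
tcp_rot: [[0.998, -0.059, 0.003], [-0.059, -0.998, 0.001], [0.003, -0.001, -1.0]]
force: [0.3, -0.9, 0.4]
gripper_width: 0.471
clock: 23.6
position: [0.4641, -0.0479, 0.0309]
tcp_rot: [[0.998, -0.059, 0.004], [-0.059, -0.998, 0.002], [0.004, -0.002, -1.0]]
force: [-2.4, 0.1, 14.4]
gripper_width: 0.468
```

```bash
python3 -m creep '[{"translation":[0,0,0],"delta_rot":[0,0,0],"claw":-0.6},{"translation":[0,0,0],"delta_rot":[0,0,0],"claw":0.3},{"translation":[0,0,0],"delta_rot":[0,0,0],"claw":0.3},{"translation":[0,0,0],"delta_rot":[0,0,0],"claw":0.3},{"translation":[0,0,-0.02],"delta_rot":[0,0,0],"claw":0.3},{"translation":[0,0,-0.05],"delta_rot":[0,0,0],"claw":0.3},{"translation":[0,0,-0.09],"delta_rot":[0,0,0],"claw":0.3},{"translation":[0,0,-0.13],"delta_rot":[0,0,0],"claw":0.3}]'
python3 -m creep '[{"translation":[0.15,0,-0.03],"delta_rot":[0,0,0],"claw":0.3},{"translation":[0.15,0,-0.03],"delta_rot":[0,0,0],"claw":0.3},{"translation":[0.15,0,-0.03],"delta_rot":[0,0,0],"claw":0.3},{"translation":[0.15,0,-0.03],"delta_rot":[0,0,0],"claw":0.3},{"translation":[0.15,0,-0.03],"delta_rot":[0,0,0],"claw":0.3},{"translation":[0.15,0,-0.03],"delta_rot":[0,0,0],"claw":0.3},{"translation":[0.15,0,-0.03],"delta_rot":[0,0,0],"claw":0.3},{"translation":[0.15,0,-0.03],"delta_rot":[0,0,0],"claw":0.3}]'
python3 - <<'E'
from h import *
np.set_printoptions(precision=4,suppress=True)
c=capture("top"); W=cloud(c); cv2.imwrite("pics/t9.png",c["img"][:,:,::-1])
a=np.radians(86.65); ey=np.array([np.cos(a),np.sin(a)]); ex=np.array([np.sin(a),-np.cos(a)])
for n,(x,y) in dict(navy=(.4754,.1674),royal=(.4712,.0955),sky=(.467,.0237),pale=(.4628,-.0482)).items():
    m=(np.hypot(W[...,0]-x,W[...,1]-y)<.033)&(W[...,2]>.066)&(W[...,2]<.09); q=W[m]
    d=q.mean(0)[:2]-[.4691,.0596]
    print(n,len(q),q.mean(0),"tray",d@ex,d@ey,c["img"][m].mean(0))
s=capture("scene"); cv2.imwrite("pics/s9.png",s["img"][:,:,::-1])
for n in ["pen_pot","tape_dispenser","tumbler"]:
    for r in regions_of("top",n)[:1]:
        p=W[r["mask"]]; p=p[~np.isnan(p[:,0])]; q=p[p[:,2]>np.percentile(p[:,2],97)-.006]; print(n,r["uv"],q.mean(0))
E
```

```text
clock: 24.4
position: [0.463, -0.0481, 0.1619]
tcp_rot: [[0.998, -0.059, 0.003], [-0.059, -0.998, 0.002], [0.003, -0.002, -1.0]]
force: [1.3, -0.4, -0.9]
gripper_width: 0.649
clock: 25.2
position: [0.6115, -0.0569, 0.1922]
tcp_rot: [[0.998, -0.059, 0.002], [-0.059, -0.998, 0.002], [0.001, -0.002, -1.0]]
force: [-0.7, 0.7, -0.8]
gripper_width: 0.646
navy 238 [0.4775 0.1663 0.0745] tray 0.0021389134630912555 0.10703032825859461 [68.1723 70.0798 95.6345]
royal 240 [0.4729 0.094  0.0745] tray 0.0017889001809463542 0.034532728129180276 [ 79.9833  98.9542 182.825 ]
sky 242 [0.4691 0.0223 0.0748] tray 0.0021437006006890234 -0.03723278962541855 [117.8347 178.9876 235.4298]
pale 0 [nan nan nan] tray nan nan [nan nan nan]
pen_pot [179.3, 285.5] [0.4617 0.3047 0.1402]
tape_dispenser [506.8, 294.6] [ 0.4301 -0.2513  0.0541]
tumbler [139.8, 172.7] [0.6559 0.3814 0.0928]<stdin>:7: RuntimeWarning: Mean of empty slice.
  ret = um.true_divide(
<stdin>:8: RuntimeWarning: Mean of empty slice.
```

View pics/t9.png

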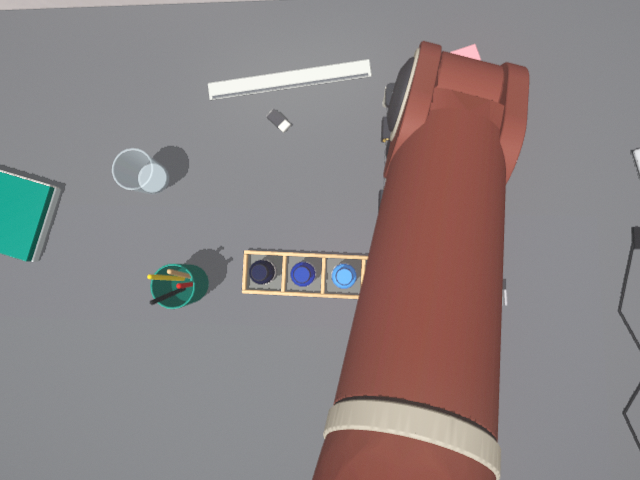

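View pics/s9.png

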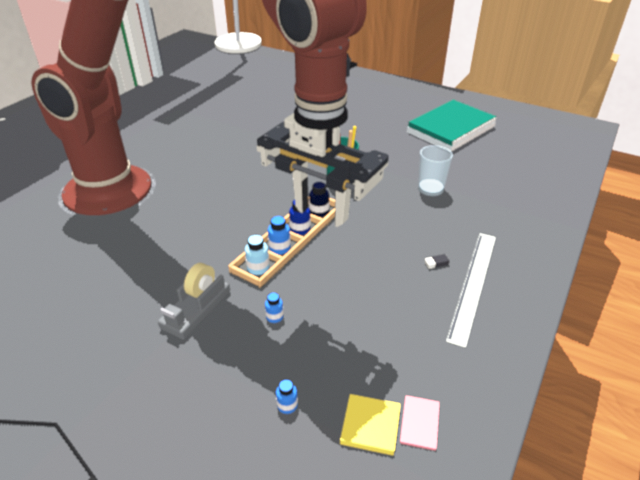

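The arm hides the pale bottle and the dispenser in the top view. The scene view shows all four bottles upright and in order, with pale at (256,255). I'll measure pale and the dispenser from the scene camera's depth.

```bash
python3 - <<'E'
from h import *
np.set_printoptions(precision=4,suppress=True)
c=capture("scene"); W=cloud(c)
for n,(x,y) in dict(royal=(.4712,.0955),sky=(.467,.0237),pale=(.4628,-.0482)).items():
    m=(np.hypot(W[...,0]-x,W[...,1]-y)<.033)&(W[...,2]>.0715)&(W[...,2]<.085); q=W[m]; print(n,len(q),q.mean(0),q.max(0),q.min(0))
for r in regions_of("scene","tape_dispenser")[:1]:
    p=W[r["mask"]];q=p[p[:,2]>.075];print(r["uv"],q.mean(0))
s=read_state();print(s["force"],s["clock"])
E
```

```text
royal 27 [0.4678 0.0867 0.0758] [0.4799 0.0981 0.0789] [0.4597 0.0783 0.0716]
sky 132 [0.4723 0.021  0.0761] [0.4877 0.0368 0.0795] [0.4569 0.0076 0.0715]
pale 152 [ 0.4682 -0.0488  0.0758] [ 0.4827 -0.032   0.0785] [ 0.4518 -0.0618  0.0716]
[194.0, 300.8] [ 0.4314 -0.1704  0.0812]
[-0.4706  0.9064  0.313 ] 25.55
```

```bash
python3 -c "
from bench import *
print(hand_in())"
```

```text
the job is handed in; nothing more can be done
None
```

All four bottles are in the tray in order from the pen-pot end: navy, royal, large sky, pale. I handed the job in at about 25.6 s of the 104 s limit; it gives no verdict.

- **Handling:** I picked each bottle up by its body and lowered it until it touched the floor. The contact force was about 14–18 N. Then I let go and moved the arm clear. The two small look-alike bottles were left alone.
- **Navy, royal and sky:** the top camera put them within 1.5 mm (along the tray) and 2.2 mm (across) of their compartment centres. Their tops were at about 75 mm, which matches standing on the tray floor.
- **Pale:** the arm hid it from the top camera, so I used the scene camera. That showed it upright, about 5 mm or less from centre and at the right height. The same camera read sky 3 mm off from the top view, so pale is probably closer than that.
- **Pen pot, tape dispenser and glass:** the pen pot and glass measured within about 1.5 mm of their starting positions. The last top-view reading for the dispenser was wrong because the arm hid most of it. The scene camera put it within about 4 mm of its start, which is about that camera's error.

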